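# Clip the loose tube rack into the empty dock

### The arm

A 6-joint arm with a two-finger parallel gripper is mounted at the origin on a cart in front of the work surface, level with it; the furniture and walls round the work are solid. World frame = base frame: x ahead of the robot, y to its left, z up, the work surface at z = 0. Lengths are in mm, angles in degrees, forces in N, time in s.
With the tool pointing down it reaches from about 325 to 900 mm from the base axis. Payload 3.5 kg.
Tool frame: the origin (TCP) lies between the finger pads; the fingertips stand 11 mm ahead of it and the grasp point (between the pads) lies 8 mm behind it; z points along the fingers, y is the line along which they close (so a half turn about z gives the same grasp; the last joint's range is limited). The gripper opens to 85 mm and grips with 20 to 120 N. Pads are 22 mm wide; open, the fingers measure 114 mm over their backs; the gripper's body (76 mm by 85 mm) begins 54 mm behind the grasp point. The pads swing forward as they close: fully open they stand 13 mm farther back than shut.
Start: joints at [-75.539, 15.837, -1.513, 72.651, 0, 84.076], TCP at [217.701, -585.857, 242.313] pointing down, gripper open.
Joint ranges: [-178.77, 178.77], [-48.84, 107.48], [-61.69, 71.31], [-111.58, 123.2], [-90, 87.43], [-180, 180]. Speed limits (degrees/s): [147.25, 147.25, 180, 180, 180, 180].

### API

Orientations are given as [roll, pitch, yaw] about the fixed x, y, z axes, in that order (R = Rz(yaw) Ry(pitch) Rx(roll)).
In Python, from cell import r gives the robot as it stands. The module is installed in compiled form; this text tells all that it offers. Calls block until the motion is done:
- r.reach(position, orientation): joint-space move of the TCP to a pose.
- r.move_linear(position, attitude=None, max_speed=150, threshold=None): straight line of the TCP; attitude=None keeps the orientation; max_speed is the mean speed in mm/s. With threshold (N) it stops when the force on the tool has changed by that much, and returns True; else False.
- r.set_joints(angles): joint-space move.
- r.release() and r.close_gripper(strength=None): open the fingers fully, or close them until they stop; strength is the grip in N (None keeps the last).
- r.dwell(seconds).
- r.ik(position, orientation): joint angles nearest the present ones, or None.
- r.snapshot(name): name is "side" or "top" or "wrist"; returns a dict with "pixels" (420x560x3 uint8, red, green, blue), "range_z" (420x560 float32, mm along the optical axis (not along the pixel's ray), 0 where there is no reading), "mtx" (3x3 intrinsics, pixels), "k1" (the pictures are not rectified: a ray, as slopes to the right and down, at radius r is drawn at 1 + k1 r^2 times it, then the intrinsics apply), "eye" and "attitude" of the camera in the world; the wrist camera has in their place "tool_from_camera" (4x4, takes a point from camera to tool coordinates, whose origin is the TCP and whose axes are the flange's). Camera axes: x right, y down, z forward; pixel columns grow to the right and rows downward; lengths in mm; the calibration is good to about 2 mm. A picture is of the moment at which its call begins: read the wrist's pose just before it.
A pose or a line that the arm cannot do raises r.PlanningError and nothing moves.
- r.job_done(): hands the job in; it is judged then, once.
Readings, each from a call of its own:
- r.get_t(): time.
- r.get_joints(): joint angles.
- r.get_joint_velocities(): joint speeds.
- r.get_joint_torque(): joint torques, N m.
- r.get_position(): TCP position.
- r.get_tcp_rot(): TCP orientation.
- r.get_contact_force(): force on the tool from outside, world axes, zero at the start.
- r.get_wrist_torque(): the same for the moment, N m.
- r.get_finger_gap(): opening from 0.0 (shut) to 1.0 (fully open).
- r.get_grasp_force(): force on a finger pad.
Only numpy, scipy, OpenCV 4.12 (cv2) and the standard library are available. Lean on these libraries where they do the work, as an engineer would, in place of code of your own. Each camera call takes 0.05 s, during which the arm holds its last target. There are 200 camera calls.

### The job

Clip the loose tube rack upright and lengthwise into the empty dock: press it down with the gripper so that its end pushes the spring latch back, it sits fully home on the dock's floor and the latch snaps back over its end rim, then let go. Leave where they are the rack that is already clipped into the other dock and the carton, timer and tape roll standing near.

Things in the scene. Friction and masses are not known exactly. Their poses are not given: they have to be found in the camera images.
- rack_center (a point): Centre (21 mm over the underside) of the loose tube rack standing on the bench: 62 mm along x, 105 mm along y, 42 mm high, 0.12 kg, z up. Its deck is a rim 34 mm up. Grasp across the 62 mm at mid-length, pads level with the deck (only the deck and floor edges, 2 mm thick, are solid there). The tube caps above the deck bear no push. It may go into the dock either way round.
- empty_dock_seat (a point): Centre of the seat of the empty dock = where a seated rack's centre lies; the dock's floor is 21 mm below it, 8 mm over the bench. x across, y lengthwise to the latch, z up. Plate 116 x 178 mm, fixed, slippery; corner guides with flared tops, 24 mm over the bench (play each way 11 mm across, 7 mm along), leave the middle 68 mm of the long sides free for fingers; a like end wall at -y.
- empty_dock_latch (a joint): Slide of the empty dock's spring latch, m: 0 closed, up to 0.020 pushed outward along the dock's +y. Spring 1.5 N shut, 2.5 N at 10 mm. A rack pressed down on its sloping top drives it back 3 to 17 mm (about 3 N down); it springs back to 0 over the rack's end rim when the rack is within 3 mm of fully down.
- empty_dock_nose (a point): Middle between the two prong tips of the empty dock's latch nose, 46.5 mm over the bench and 42.5 mm from the seat's centre along +y. Grey plastic upright 24 mm wide, 77 mm high, thumb tab on top. The prongs' upper faces slope up and outward (18.5 mm out, 26 mm up): a rack coming down meets it with its underside 62 mm over the bench. Nose underside 45 mm up, seated rack's deck 42 mm.
- docked_center (a point): Centre (half-way up) of another rack of the same size, already clipped into a second dock of the same kind: leave it there. Axes as for the loose rack.
- carton_center (a point): Centre (half-way up) of a carton 59 x 120 x 56 mm standing near: leave it. z up.
- lab_timer: A small white timer 72 x 62 x 18 mm lying flat near: leave it. Origin at the centre of its underside, z up.
- tape: A roll of label tape, 58 mm across and 19 mm high, lying flat near: leave it. Origin at the centre of its underside, z up.

How it is judged:
By the outcome, as a careful person would: the job done as asked, in the order asked, and still so for the second after the job is handed in, with the robot touching nothing.
It also fails if it takes over 42 s, if anything falls off the work surface, if the arm or the gripper's body presses on something with over 40 N, if the wrist force passes 120 N, or if a joint passes its speed limit or range.

## Working session

There is one attempt and no reset: what is moved stays moved. The work goes in short steps, each a Python script; the robot and the scene stay as the last script left them, time stands still between calls to the robot, and variables do not carry over. Pictures are saved under pics/ and viewed, at most 10 in all, crops included, and the job is handed in when it is done.

```bash
mkdir -p pics; cat > h.py <<'E'
import numpy as np, cv2, pickle
from scipy.spatial.transform import Rotation as R
def rot(a): 
    a=np.asarray(a,float)
    return a if a.shape==(3,3) else R.from_euler('xyz',a,degrees=True).as_matrix()
def cam(s):
    if 'eye' in s: return rot(s['attitude']),np.array(s['eye'],float)
    T=s['tool_from_camera']; Rt=rot(s['rot']); return Rt@T[:3,:3], Rt@T[:3,3]+s['pos']
def snap(r,n,tag):
    p=np.array(r.get_position());q=r.get_tcp_rot();s=dict(r.snapshot(n));s['pos']=p;s['rot']=q
    pickle.dump(s,open(f'{tag}.pkl','wb'));cv2.imwrite(f'pics/{tag}.png',s['pixels'][...,::-1]);return s
def load(t): return pickle.load(open(f'{t}.pkl','rb'))
def slopes(s,uv):
    uv=np.asarray(uv,float).reshape(-1,2);K=np.array(s['mtx'])
    d=np.c_[(uv[:,0]-K[0,2])/K[0,0],(uv[:,1]-K[1,2])/K[1,1]];x=d.copy()
    for _ in range(20): x=d/(1+s['k1']*(x**2).sum(1,keepdims=True))
    return np.c_[x,np.ones(len(x))]
def plane(s,uv,z):
    Rc,e=cam(s);d=slopes(s,uv)@Rc.T;return e+d*((z-e[2])/d[:,2])[:,None]
def cloud(s):
    Rc,e=cam(s);h,w=s['range_z'].shape;v,u=np.mgrid[:h,:w]
    d=slopes(s,np.c_[u.ravel(),v.ravel()])*s['range_z'].reshape(-1,1)
    P=(d@Rc.T+e).reshape(h,w,3);P[s['range_z']==0]=np.nan;return P
def proj(s,P):
    Rc,e=cam(s);c=(np.asarray(P,float).reshape(-1,3)-e)@Rc;x=c[:,:2]/c[:,2:]
    x=x*(1+s['k1']*(x**2).sum(1,keepdims=True));K=np.array(s['mtx']);return np.c_[x[:,0]*K[0,0]+K[0,2],x[:,1]*K[1,1]+K[1,2]]
E
python3 - <<'E'
from cell import r
from h import *
print(r.get_t())
for n in('top','side'):
    s=snap(r,n,n);print(n,s['eye'],s['attitude'],s['mtx'],s['k1'])
a=load('top');print(r.get_tcp_rot())
E
```

```text
0.0
top [ 418.77975832   -8.8925158  1086.19283343] [-171.4851176    -0.42671177  -88.70688812] [[468.57586395   0.         280.03637978]
 [  0.         468.57586395 203.26799762]
 [  0.           0.           1.        ]] 0.05015733348993097
side [ 433.64944905 1075.29532586  714.35036772] [-121.0701725     0.84124489 -172.96982436] [[523.15419634   0.         290.02261   ]
 [  0.         523.15419634 210.62348076]
 [  0.           0.           1.        ]] -0.03078396077346214
[-1.79883235e+02 -1.15187094e-02  2.03838225e+01]
```

View pics/top.png

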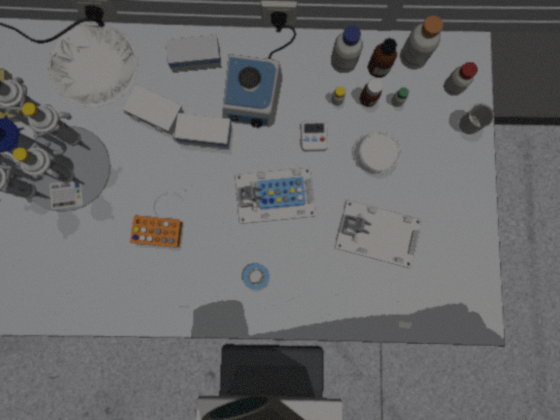

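View pics/side.png

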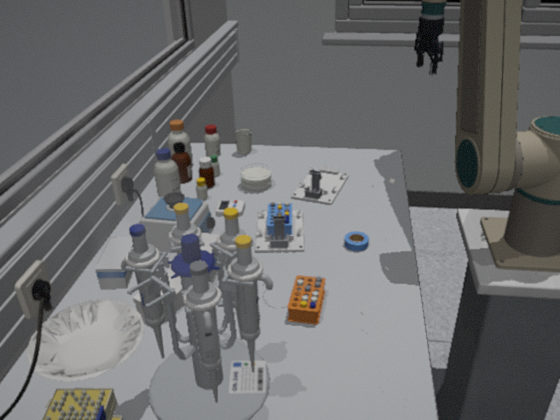

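The top view shows the loose orange rack at about (156,232) and the empty dock at (378,235), with its grey latch at the left end (355,226). The docked blue rack is at (281,192), tape at (256,277) and timer at (314,136). The side view agrees.

```bash
python3 - <<'E'
from h import *
s=load('top');P=cloud(s)
hsv=cv2.cvtColor(s['pixels'],cv2.COLOR_RGB2HSV)
m=((hsv[...,0]<18)&(hsv[...,1]>150)&(hsv[...,2]>70)).astype(np.uint8)
m[:200]=0;m[270:]=0;m[:,:110]=0;m[:,200:]=0
m=cv2.morphologyEx(m,cv2.MORPH_CLOSE,np.ones((9,9)))
c=max(cv2.findContours(m,0,2)[0],key=cv2.contourArea)
w=plane(s,c.reshape(-1,2),34)[:,:2].astype(np.float32)
print('rack',cv2.minAreaRect(w))
for n,uv,z in[('dock corners',[(346,200),(421,218),(410,268),(337,250)],8),('latch',[(355,226)],60),('docked',[(281,192)],42),('tape',[(256,277)],19)]:
    print(n,plane(s,uv,z).round(1).tolist())
print('z',[np.nanmedian(P[v-3:v+3,u-3:u+3,2]) for u,v in((156,232),(380,240),(281,192),(300,280))])
E
```

```text
rack ((507.0506591796875, 262.920654296875), (105.21981811523438, 59.40190124511719), 85.9885482788086)
dock corners [[591.7, -166.7, 8.0], [553.7, -339.7, 8.0], [438.6, -312.0, 8.0], [475.2, -146.2, 8.0]]
latch [[525.9, -178.9, 60.0]]
docked [[601.1, -14.7, 42.0]]
tape [[410.0, 37.0, 19.0]]
z [np.float64(36.682331116411774), np.float64(8.400624748579958), np.float64(42.993120889634156), np.float64(0.776850186267211)]
```

```bash
python3 - <<'E'
from cell import r
from h import *
s=snap(r,'wrist','w0');print(s['tool_from_camera'].round(3) if hasattr(s['tool_from_camera'],'round') else s['tool_from_camera'],s['mtx'][0],s['k1'])
T=np.array(s['tool_from_camera'])
for name,c,yaw in(('wd',(515,-241),77.6),('wr',(507,263),86)):
    q=[180,0,yaw]
    off=rot(q)@T[:3,3]; p=[c[0]-off[0],c[1]-off[1],290]
    print(name,p,r.ik(p,q)); r.reach(p,q); r.dwell(.2); snap(r,'wrist',name); print(r.get_t())
a=load('wd')['pixels'];b=load('wr')['pixels']
cv2.imwrite('pics/both.png',cv2.resize(np.vstack([a,b]),(400,600))[...,::-1])
E
```

```text
[[ 1.00000e-03 -9.54000e-01 -3.00000e-01  7.62910e+01]
 [ 1.00000e+00  1.00000e-03  0.00000e+00 -1.05600e+00]
 [ 0.00000e+00 -3.00000e-01  9.54000e-01 -1.32505e+02]
 [ 0.00000e+00  0.00000e+00  0.00000e+00  1.00000e+00]] [332.51876938   0.         277.82439627] -0.02169537490627368
wd [np.float64(499.64872780555913), np.float64(-315.7375895383728), 290] [-38.55462548  11.20901912  -1.65307209  77.13790879   0.
  63.84537452]
1.8583
wr [np.float64(502.7313045694756), np.float64(186.82161010289386), 290] [ 13.47841587   5.55800584  -8.24437149  76.19762266   0.
 107.47841587]
3.9333
```

View pics/wd.png

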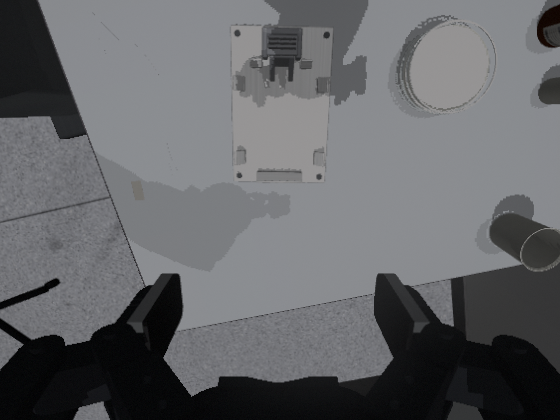

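View pics/wr.png

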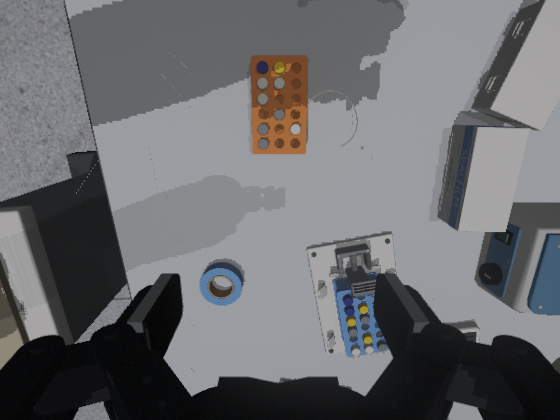

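The dock view shows plate screws near (238,34), (327,34), (239,176) and (319,176), with the prong tips at about (276,80) and (290,80). The rack view shows the orange rack spanning about (251–308, 55–154).

```bash
python3 - <<'E'
from h import *
s=load('wd');P=cloud(s);Z=P[...,2]
box=np.zeros(Z.shape,bool);box[10:200,215:345]=1
print('bench z',np.nanmedian(Z[200:260,230:330]),'plate z',np.nanmedian(Z[110:150,250:310]))
# plate outline by depth
m=((Z>4.5)&(Z<12)&box).astype(np.uint8);m=cv2.morphologyEx(m,cv2.MORPH_OPEN,np.ones((3,3)))
c=max(cv2.findContours(m,0,2)[0],key=cv2.contourArea)
print('plate',cv2.minAreaRect(plane(s,c.reshape(-1,2),8)[:,:2].astype(np.float32)))
# screws
g=cv2.cvtColor(s['pixels'],cv2.COLOR_RGB2GRAY).astype(float);sc=[]
for u,v in((238,34),(327,34),(239,176),(319,176)):
    w=g[v-6:v+7,u-6:u+7];k=np.clip(np.median(w)-25-w,0,None);yy,xx=np.mgrid[-6:7,-6:7]
    sc.append((u+(k*xx).sum()/k.sum(),v+(k*yy).sum()/k.sum()))
S=plane(s,sc,8);print('screws',S.round(1).tolist(),S.mean(0)); 
print([np.linalg.norm(S[i]-S[j]).round(1) for i,j in((0,1),(2,3),(0,2),(1,3),(0,3),(1,2))])
ax=(S[0]+S[1]-S[2]-S[3])[:2];ac=(S[1]+S[3]-S[0]-S[2])[:2]
print('yaw long',np.degrees(np.arctan2(ax[1],ax[0]))-90,'yaw cross',np.degrees(np.arctan2(ac[1],ac[0])))
# guides/nose in cloud, plate frame
yaw=np.radians(np.degrees(np.arctan2(ax[1],ax[0]))-90);Rz=np.array([[np.cos(yaw),-np.sin(yaw)],[np.sin(yaw),np.cos(yaw)]])
L=(P[...,:2]-S.mean(0)[:2])@Rz
hi=(Z>18)&(Z<30)&box;n,lab,st,ce=cv2.connectedComponentsWithStats(hi.astype(np.uint8))
for i in range(1,n):
    if st[i,4]>8:
        q=L[lab==i];print('guide',st[i].tolist(),q.min(0).round(1),q.max(0).round(1))
hi=(Z>40)&box;q=L[hi];print('latch',q.min(0).round(1),q.max(0).round(1),Z[hi].max())
cv2.imwrite('pics/dockcrop.png',cv2.resize(s['pixels'][10:190,220:340],None,fx=3.3,fy=3.3,interpolation=2)[...,::-1])
for t,sl in(('wr',(slice(40,170),slice(235,325))),('top',(slice(205,260),slice(120,190)))):
    s=load(t);P=cloud(s);hsv=cv2.cvtColor(s['pixels'],cv2.COLOR_RGB2HSV)
    b=np.zeros(hsv.shape[:2],bool);b[sl]=1
    m=(b&(P[...,2]>29)).astype(np.uint8);o=(b&(hsv[...,0]<18)&(hsv[...,1]>140)&(hsv[...,2]>60)).astype(np.uint8)
    for nm,k in(('depth',m),('orange',o)):
        k=cv2.morphologyEx(k,cv2.MORPH_CLOSE,np.ones((9,9)));c=max(cv2.findContours(k,0,2)[0],key=cv2.contourArea)
        print(t,nm,cv2.minAreaRect(plane(s,c.reshape(-1,2),34)[:,:2].astype(np.float32)),cv2.boundingRect(c))
E
```

```text
bench z 0.8732232428046132 plate z 8.845401702381196
plate ((517.2296752929688, -240.32772827148438), (176.77967834472656, 116.01412963867188), 76.3310546875)
screws [[487.5, -150.6, 8.0], [585.6, -174.2, 8.0], [449.8, -307.8, 8.0], [547.5, -331.0, 8.0]] [ 517.60382622 -240.90676227    8.        ]
[np.float64(100.9), np.float64(100.4), np.float64(161.7), np.float64(161.4), np.float64(190.2), np.float64(190.5)]
yaw long -13.592881968700027 yaw cross -13.472059527915148
guide [262, 28, 50, 40, 517] [-21.6  45.4] [33.3 82.8]
guide [250, 58, 12, 9, 83] [-34.7  45.3] [-22.6  53.1]
guide [275, 65, 13, 1, 13] [-6.9 46.2] [ 6.4 46.5]
guide [233, 75, 11, 16, 145] [-53.5  19. ] [-42.9  35.1]
guide [318, 77, 11, 16, 157] [42.2 19.1] [53.3 35.2]
guide [234, 150, 11, 15, 128] [-54.1 -64.5] [-42.6 -48.2]
guide [314, 152, 11, 14, 125] [ 42.2 -64.1] [ 53.3 -48.1]
guide [256, 172, 46, 11, 442] [-28.1 -85.9] [ 27.1 -74.1]
latch [-15.2  27.6] [14.4 67.4] 80.6291222398292
wr depth ((508.800537109375, 266.90679931640625), (104.1746826171875, 62.26591110229492), 86.00906372070312) (250, 55, 58, 99)
wr orange ((509.2980651855469, 266.3955078125), (103.36814880371094, 60.7227783203125), 86.16484832763672) (251, 56, 57, 98)
top depth ((507.478515625, 265.6878662109375), (104.04314422607422, 61.493919372558594), 85.99150848388672) (130, 216, 50, 31)
top orange ((507.1752014160156, 263.1207275390625), (106.06061553955078, 59.62828063964844), 85.98303985595703) (131, 216, 50, 31)
```

View pics/dockcrop.png

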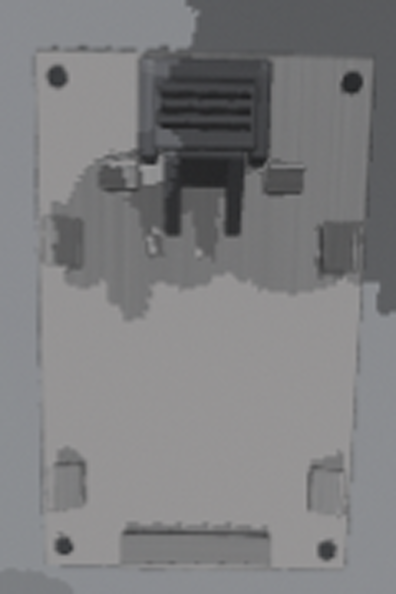

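The seat follows from the guides, end wall and stops, which all agree: the seat is 14.6 mm towards -y of the plate centre. The nose check (27.6 measured against 27.9 expected) also fits. Next I grasp and lift.

```bash
python3 - <<'E'
from cell import r
from h import *
q=[180,0,86.];x,y=508.7,266.3
r.reach([x,y,110],q)
print('hit',r.move_linear([x,y,26],max_speed=90,threshold=12),r.get_position())
r.close_gripper(60); print('gap',r.get_finger_gap(),r.get_grasp_force(),r.get_contact_force())
r.move_linear([x,y,170],max_speed=120); r.dwell(.2)
print('gap',r.get_finger_gap(),r.get_grasp_force(),r.get_contact_force(),r.get_t())
s=snap(r,'wrist','wg');snap(r,'side','sg')
E
```

```text
hit False [509.36645885 266.55910509  26.65211795]
gap 0.6952785688684938 63.00263285636902 [-0.72629868 -1.08579229  5.23044207]
gap 0.6941008674303941 64.55148696899414 [ 0.76500267  0.42110714 -1.09438662] 7.75
```

View pics/wg.png

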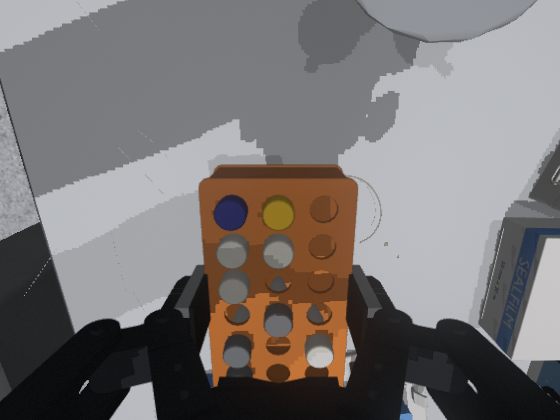

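The rack is held between the pads, its far rim at about row 180, columns 201–357. I'll measure its tilt and offset in the tool frame.

```bash
python3 - <<'E'
from h import *
s=load('wg');T=s['tool_from_camera'];P=cloud(s)
Q=(P-s['pos'])@rot(s['rot'])   # tool coords
hsv=cv2.cvtColor(s['pixels'],cv2.COLOR_RGB2HSV);m=(hsv[...,0]<18)&(hsv[...,1]>140)&(np.abs(Q[...,2]+8)<7)
m=cv2.erode(m.astype(np.uint8),np.ones((3,3)))>0
p=Q[m];A=np.c_[p[:,:2],np.ones(len(p))];k,*_=np.linalg.lstsq(A,p[:,2],rcond=None)
e=np.abs(A@k-p[:,2])<1.5;k,*_=np.linalg.lstsq(A[e],p[e,2],rcond=None)
print('deck z=',k,'tilt deg',np.degrees(k[:2]),e.mean(),p[e].min(0),p[e].max(0))
# far rim from colour, on deck plane: row edge
for u in(230,255,280,305,330):
    col=np.where((np.abs(Q[:,u,2]-k[2]-k[0]*Q[:,u,0])<2.0)&(hsv[:,u,0]<18)&(hsv[:,u,1]>140))[0]
    print(u,col.min(),Q[col.min(),u].round(1))
for v in (190,230,260):
    c=np.where((np.abs(Q[v,:,2]-k[2]-k[0]*Q[v,:,0])<2.0)&(hsv[v,:,0]<18)&(hsv[v,:,1]>140))[0];print(v,Q[v,c.min()].round(1),Q[v,c.max()].round(1))
print(s['pos'],s['rot'])
E
```

```text
deck z= [ 6.77905366e-04  1.87616683e-03 -7.30392719e+00] tilt deg [0.03884112 0.10749644] 0.9911994132942196 [-46.5892702  -31.18695021  -8.85969099] [52.65060843 29.55100371 -5.72529096]
230 178 [ 52.2 -19.3  -6.4]
255 178 [52.3 -9.6 -6.7]
280 177 [52.4 -0.  -5.4]
305 178 [52.3  9.6 -6.5]
330 178 [52.5 19.1 -7.3]
190 [ 47.6 -31.4  -6.9] [47.5 30.  -6.1]
230 [ 31.2 -31.3  -7.1] [31.2 29.8 -7.1]
260 [ 18.4 -30.8  -8.1] [18.5 29.2 -8.2]
[508.24586796 266.12163258 169.18423061] [-1.79922443e+02  3.65339120e-02  8.60010764e+01]
```

```bash
python3 - <<'E'
from cell import r
from h import *
q=[180,0,76.47];x,y=514.2,-255.1
r.reach([x,y,150],q); r.dwell(.2)
s=snap(r,'wrist','wa');snap(r,'side','sa');snap(r,'top','ta')
print(r.get_t(),r.get_position(),r.get_tcp_rot(),r.get_finger_gap())
# latch in rack/tool frame
P=cloud(s);Q=(P-s['pos'])@rot(s['rot']);Z=P[...,2]
hsv=cv2.cvtColor(s['pixels'],cv2.COLOR_RGB2HSV)
m=(Z>60)&(Z<95)&(Q[...,0]>45)&(Q[...,0]<110)&(np.abs(Q[...,1])<30)&(hsv[...,1]<80)
q_=Q[m];print(m.sum(),np.percentile(q_,[1,99],axis=0).round(1),Z[m].max())
E
```

```text
10.0917 [ 514.40200582 -254.69864643  150.03462658] [1.79997028e+02 1.21279724e-03 7.65148268e+01] 0.6910376841667898
1981 [[ 51.  -15.1  70.3]
 [ 80.9  14.2  89. ]] 80.55838352716009
```

View pics/wa.png

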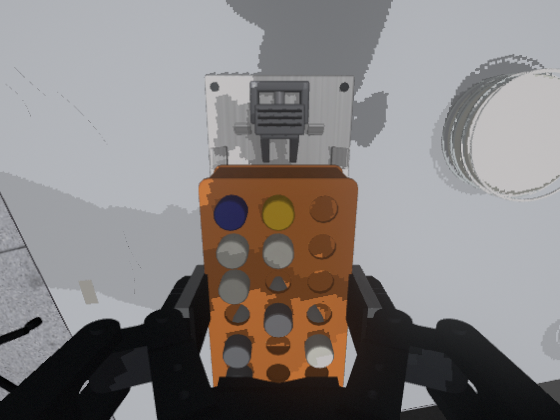

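The rack is over the dock, aligned with the plate, and the latch (280,105) is centred ahead of its rim. Next I press it down.

```bash
python3 - <<'E'
from cell import r
from h import *
x,y=514.2,-255.1;q=[180,0,76.47]
r.move_linear([x,y,92],q,max_speed=80); f0=r.get_contact_force();print(f0)
for z in(75,60,48,40,36,33,31.5):
    hit=r.move_linear([x,y,z],q,max_speed=40,threshold=25)
    print(z,hit,np.round(r.get_position(),1),np.round(r.get_contact_force(),1),np.round(r.get_wrist_torque(),2),round(r.get_finger_gap(),3))
    if hit:break
r.dwell(.2);snap(r,'wrist','wp');snap(r,'side','sp');print(r.get_t())
E
```

```text
[ 0.6576232  -0.62285637 -1.37594586]
75 False [ 514.2 -255.5   75. ] [-0.4 -2.   0.2] [-0.48  0.12 -0.02] 0.697
60 False [ 513.4 -254.7   59.2] [-1.2 -1.9 -1. ] [-0.48  0.19 -0.05] 0.693
48 False [ 513.8 -254.9   47.5] [-0.6 -2.7 -1.9] [-0.52  0.22 -0.  ] 0.695
40 False [ 514.  -255.    39.6] [-0.6 -2.5 -2.3] [-0.54  0.08 -0.03] 0.699
36 False [ 514.  -254.2   35.6] [ 0.1 -0.8 -1.4] [-0.02  0.03 -0.  ] 0.694
33 False [ 515.2 -255.1   35.4] [-3.   1.6 12.6] [ 0.53  0.59 -0.02] 0.69
31.5 False [ 515.7 -255.4   35.4] [-4.2  3.6 20.5] [ 0.71  1.11 -0.05] 0.692
13.9167
```

View pics/wp.png

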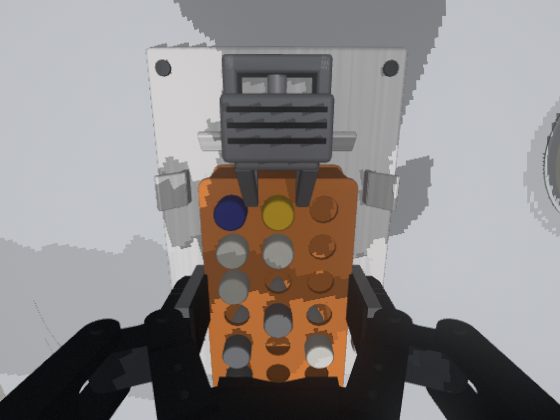

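The prongs (about (246,205) and (306,205)) lie over the rack's rim. The push moment dropped as they snapped over, and z bottomed out at floor height. I'll let go and retreat.

```bash
python3 - <<'E'
from cell import r
from h import *
x,y=514.2,-255.1;q=[180,0,76.47]
r.move_linear([x,y,35.4],q,max_speed=40);r.release();r.dwell(.2)
r.move_linear([x,y,150],q,max_speed=90)
T=np.array(r.snapshot('wrist')['tool_from_camera']);off=rot(q)@T[:3,3]
r.reach([514.2-off[0],-255.1-off[1],290],q);r.dwell(.2)
s=snap(r,'wrist','wf');snap(r,'top','tf');print(r.get_t(),r.get_contact_force())
P=cloud(s);yw=np.radians(-13.53);Rz=np.array([[np.cos(yw),-np.sin(yw)],[np.sin(yw),np.cos(yw)]])
L=(P[...,:2]-[514.2,-255.1])@Rz;hsv=cv2.cvtColor(s['pixels'],cv2.COLOR_RGB2HSV)
m=(hsv[...,0]<18)&(hsv[...,1]>140)&(np.abs(L)<70).all(-1)
m&=np.abs(P[...,2]-42.8)<4
for lo,hi in((-60,-20),(-20,20),(20,60)):
    k=m&(L[...,1]>lo)&(L[...,1]<hi);print('deck z',np.nanmedian(P[k][:,2]))
print('rack extents',np.percentile(L[m],[.5,99.5],axis=0))
la=(P[...,2]>46)&(np.abs(L[...,0])<18)&(L[...,1]>30)&(L[...,1]<100)&(hsv[...,1]<90)
print('latch',np.percentile(L[la],[1,99],axis=0))
cv2.imwrite('pics/fin.png',np.hstack([s['pixels'][:300,150:410],load('tf')['pixels'][100:400,90:450]])[...,::-1])
E
```

```text
17.2083 [ 0.06467184 -0.26202602  0.39404584]
deck z 42.80590576729503
deck z 42.8183287949621
deck z 43.024978139277835
rack extents [[-30.82968102 -50.93053373]
 [ 29.05169953  51.11934209]]
latch [[-15.02423305  42.62510749]
 [ 13.82863936  80.50621447]]
```

View pics/fin.png

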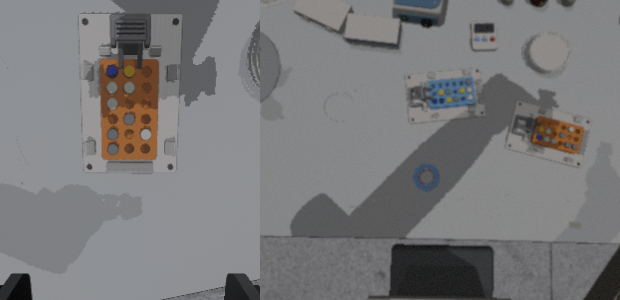

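The rack sits level, with its deck at about 42 mm after the roughly 0.9 mm camera bias. It is centred, and the prong tips are at 42.6 mm, so the latch is closed. The other items have not moved.

```bash
python3 -c "
from cell import r
print(r.job_done())"
```

```text
the job is handed in; nothing more can be done
None
```

The loose rack is clipped into the empty dock, seated level on its floor with the latch closed over its end rim; the gripper has let go, nothing else was moved, and I handed the job in at about 17 s of the 42 s allowed.

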